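Tip the spotting tile over against the backstop

ROBOT

A 7-joint arm with a two-finger parallel gripper is mounted at the origin on the work surface. World frame = base frame: x ahead of the robot, y to its left, z up, the work surface at z = 0. Lengths are in mm, angles in rad, forces in N, time in s.
With the tool pointing down it reaches from about 400 to 850 mm from the base axis. Payload 4.5 kg.
Tool frame: the origin (TCP) lies between the finger pads; the fingertips stand 17 mm ahead of it and the grasp point (between the pads) lies 2 mm behind it; z points along the fingers, y is the direction in which the jaws open and shut (so a half turn about z gives the same grasp; the last joint's range is limited). The gripper opens to 85 mm and grips with 20 to 120 N. Pads are 22 mm wide; open, the fingers measure 114 mm over their backs; the gripper's body (76 mm by 85 mm) begins 54 mm behind the grasp point. The pads swing forward as they close: fully open they stand 13 mm farther back than shut.
Start: joints at [1.356, 0.689, -0.195, 1.565, 0.157, 0.902, -0.215], TCP at [153.929, -605.771, 248.317] pointing down, gripper open.
Joint ranges: [-3.01, 3.01], [-0.46, 2.08], [-1.47, 1.51], [0.13, 2.56], [-1, 4.14], [0.04, 2.09], [-2.66, 2.66]. Speed limits (rad/s): [2.57, 2.57, 3.14, 3.14, 3.14, 3.14, 3.14].

INTERFACE

Orientations are given as a 3x3 rotation matrix whose columns are the frame's x, y, z axes.
In Python, from plant import robot gives the robot as it stands.
- The arm moves only by the tool move_arm, never from a script. Its argument "commands" is a list of rows, each an object with "translation": the shift along the tool's x, y, z in m, a list of three; "twist": the turn about the tool's z in rad. In form: [{"translation": [x, y, z], "twist": twist}, ...]. A call has 1 to 5 rows; each row shifts and turns the commanded pose from where the row before left it, along the tool's axes as they then stand; what a row does not reach is not made up. A row lasts 1/10 s, in which the tool goes at most 50 mm and 8.59 degrees, less where a joint would pass 70% of its speed; a pose out of reach is approached as far as the arm can. A call is refused whole if a number of a shift passes 0.05 or a number of a turn 0.15, either way. A call with a gripper value outside its range is refused whole. "hand" is the closure in counts, from 0 (fully open) to 255 (shut), set as the call begins (left out, the last holds). The fingers move at their own pace and stop on an object; "squeeze" is the grip in N (left out, the last holds). Time passes only in rows, so rows that do not move let the fingers close. It gives the time, the measured TCP pose, the force and the opening at its end, in the units of the state.
- robot.sense(): the state, without advancing time (a new reading comes with each control period).
- robot.get_image(name): name is "scene" or "side" or "wrist"; returns the picture (480x640x3 uint8, red, green, blue); there is no depth.
- robot.calibration(name): a dict with "camera_matrix" (3x3 intrinsics, pixels), "k1" (the pictures are not rectified: a ray, as slopes to the right and down, at radius r is drawn at 1 + k1 r^2 times it, then the intrinsics apply), "pose" (4x4, takes a point from camera to world coordinates); the wrist camera has in their place "tool_from_camera" (4x4, takes a point from camera to tool coordinates, whose origin is the TCP and whose axes are the flange's). Camera axes: x right, y down, z forward; pixel columns grow to the right and rows downward; lengths in mm; the calibration is good to about 2 mm. A picture is of the moment at which its call begins: read the wrist's pose just before it. calibration takes no time and is no camera call.
- robot.finish_job(): hands the job in, once; it reports no verdict.
The state is a dict: "time_s": time; "q": joint angles; "qvel": joint speeds; "joint_torque": joint torques, N m; "ee_pos": TCP position; "eef_rot": TCP orientation; "force": force on the tool from outside, world axes, zero at the start; "torque": the same for the moment, N m; "finger_gap": opening from 0.0 (shut) to 1.0 (fully open).
Only numpy, scipy, OpenCV 4.12 (cv2) and the standard library are available. Lean on these libraries where they do the work, as an engineer would, in place of code of your own. Each camera call takes 0.05 s, during which the arm holds its last target. There are 200 camera calls.

TASK

Turn the spotting tile over without picking it up: with the fingertips, push it along the mat against the steel backstop until its far end rides up and the tile leans on the stop, then from behind the stop push its raised end back towards the robot so that it falls over. Leave it lying flat on the mat, white side with the wells upwards, and do not disturb the tumbler, bottle or cup.

Things in the scene. Friction and masses are not known exactly. Their poses are not given: they have to be found in the camera images.
- tile: Ceramic spotting tile, 100 x 60 x 10 mm (its x, y, z), about 0.13 kg: one face blue, the other white with 12 small wells. Origin: centre of the white face; z points from the white to the blue face. Starts on the mat blue side up (z up), between robot and backstop, its long axis x within 15 degrees of square to the stop, +x towards the stop.
- tile_end_a (a point): Middle of the 60 x 10 mm end face of the tile that is nearer the robot at the start (tile -x, 50 mm from the centre, mid-thickness).
- tile_end_b (a point): Middle of the opposite end face of the tile (tile +x, mid-thickness), nearer the backstop at the start.
- stop: Backstop of slippery polished steel fixed on the mat, 200 mm wide (y), 52 mm high. Origin: middle of the foot line of its front face, on the mat's top (4 mm above the table); +x through the stop away from the robot's side, z up. The front sweeps up: 40 degrees from the foot line to x = 19, z = 16 mm, 58 degrees to x = 30, z = 34, 68 degrees to the top edge at x = 37, z = 52. Upright back at x = 43 mm.
- stop_top (a point): Middle of the stop's top front edge (stop x = 37, z = 52 mm). A tile whose lower end is pushed to the foot line leans on this edge, about 50 to 60 degrees from flat, and stays there when let go; its upper end then stands some 30 mm above the stop. Pushed there from behind to past upright, it falls towards the robot's side.
- mat: Dark rubber mat fixed on the table, 280 x 260 x 4 mm (x, y, z), very grippy. Origin: centre of its underside, on the table; axes parallel to the stop's; the stop's foot line is at mat x = +35 mm.
- tumbler: Empty clear glass tumbler, 68 mm across the rim, 90 mm high, standing beside the mat; origin at the centre of its foot. Leave alone.
- bottle: Small capped amber bottle, 52 mm across, 110 mm high, standing beside the mat; origin at the centre of its foot. Leave alone.
- cup: Green plastic cup, 72 mm across the rim, 70 mm high, standing beside the mat; origin at the centre of its foot. Leave alone.
Not all that is in view belongs to the job. Leave any red look-alike of the tile alone. Several things have the shape of the stop; the one meant has the colours described above.

How it is judged:
By the outcome, as a careful person would: the job done as asked, in the order asked, and still so for the second after the job is handed in, with the robot touching nothing.
It also fails if it takes over 51 s, if anything falls off the work surface, if the arm or the gripper's body presses on something with over 40 N, if the wrist force passes 120 N, or if a joint passes its speed limit or range.

## Working session

There is one attempt and no reset: what is moved stays moved. The work goes in short steps, Python scripts to look and compute and a tool call to move; the robot and the scene stay as the last step left them, time stands still between calls to the robot, and variables do not carry over. Pictures are saved under pics/ and viewed, about 8 in all and at most 12, crops included, and the job is handed in when it is done.

Besides the shell and the picture viewer there is one more tool, called after "Emit:" as a command line: name --argument value ..., lists and objects as JSON in quotes. move_arm: Moves the arm, as the interface text tells. Its arguments: {"type":"object","properties":{"commands":{"type":"array"},"hand":{"type":"number"},"squeeze":{"type":"number"}},"required":["commands"]}

```bash
mkdir -p pics; ls
python3 - <<'E'
from plant import robot
import cv2,numpy as np
np.set_printoptions(precision=4,suppress=True)
for n in ("scene","side"):
    im=robot.get_image(n); cv2.imwrite(f"pics/{n}0.png",im[:,:,::-1])
for n in ("scene","side","wrist"):
    print(n,robot.calibration(n))
s=robot.sense();print(s)
E
```

```text
pics
scene {'camera_matrix': array([[476.5339,   0.    , 313.2538],
       [  0.    , 476.5339, 247.7743],
       [  0.    ,   0.    ,   1.    ]]), 'k1': -0.08135447944306128, 'pose': array([[   0.498 ,    0.4817,   -0.7211, 1245.4132],
       [   0.8669,   -0.2982,    0.3995, -401.0053],
       [  -0.0226,   -0.824 ,   -0.5661,  606.6942],
       [   0.    ,    0.    ,    0.    ,    1.    ]])}
side {'camera_matrix': array([[498.9591,   0.    , 321.8214],
       [  0.    , 498.9591, 232.9863],
       [  0.    ,   0.    ,   1.    ]]), 'k1': 0.005938328955416847, 'pose': array([[ -0.8577,  -0.2783,   0.4324, 190.2207],
       [ -0.5142,   0.4713,  -0.7166, 584.4755],
       [ -0.0044,  -0.8369,  -0.5473, 535.4765],
       [  0.    ,   0.    ,   0.    ,   1.    ]])}
wrist {'camera_matrix': array([[374.0574,   0.    , 321.9432],
       [  0.    , 374.0574, 235.7923],
       [  0.    ,   0.    ,   1.    ]]), 'k1': -0.06147239783822544, 'tool_from_camera': array([[   0.0002,   -0.9557,   -0.2944,   75.3541],
       [   1.    ,    0.0004,   -0.0007,   -1.2576],
       [   0.0008,   -0.2944,    0.9557, -126.2837],
       [   0.    ,    0.    ,    0.    ,    1.    ]])}
{'time_s': 0.1, 'q': array([ 1.3558,  0.6899, -0.1945,  1.5663,  0.1573,  0.9025, -0.2151]), 'qvel': array([ 0.0004, -0.0022,  0.0024, -0.0031,  0.0017,  0.0011,  0.0018]), 'joint_torque': array([ -0.0028, -54.0593,  -1.2713, -15.8985,   0.0094,   0.0044,
         0.    ]), 'ee_pos': array([ 153.7135, -605.2041,  247.5675]), 'eef_rot': array([[ 0.9692,  0.2464, -0.0006],
       [ 0.2464, -0.9692,  0.0016],
       [-0.0001, -0.0017, -1.    ]]), 'force': array([-0.0587, -0.1983,  0.4048]), 'torque': array([0.0049, 0.0269, 0.0119]), 'finger_gap': 1.0027215572863353}
```

View pics/scene0.png

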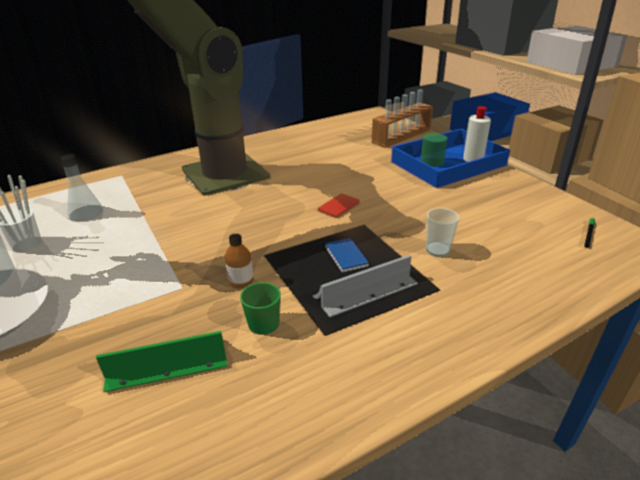

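View pics/side0.png

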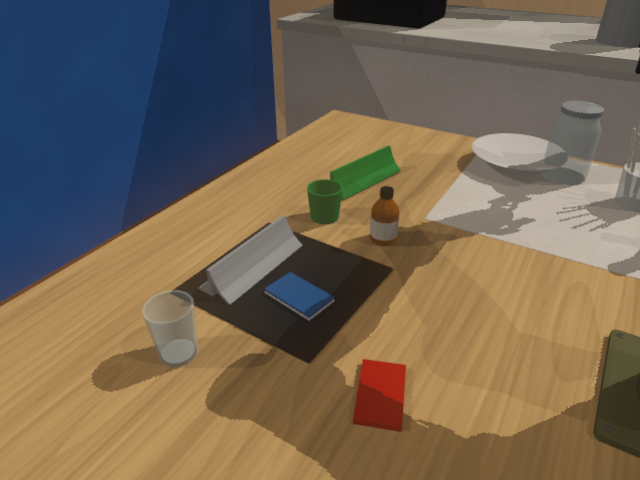

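```bash
cat > h.py <<'E'
import cv2,numpy as np
from plant import robot
np.set_printoptions(precision=3,suppress=True)
def cam(n,s=None):
    c=robot.calibration(n)
    if n=="wrist":
        T=np.eye(4);T[:3,:3]=s["eef_rot"];T[:3,3]=s["ee_pos"];P=T@c["tool_from_camera"]
    else: P=c["pose"]
    return c["camera_matrix"],np.array([c["k1"],0,0,0,0.]),P
def proj(n,X,s=None):
    K,d,P=cam(n,s);Q=np.linalg.inv(P)
    return cv2.projectPoints(np.asarray(X,float).reshape(-1,3),cv2.Rodrigues(Q[:3,:3])[0],Q[:3,3],K,d)[0][:,0]
def unproj(n,uv,z,s=None):
    K,d,P=cam(n,s);r=cv2.undistortPoints(np.asarray(uv,float).reshape(-1,1,2),K,d)[:,0]
    D=np.c_[r,np.ones(len(r))]@P[:3,:3].T
    return P[:3,3]+D*((z-P[2,3])/D[:,2])[:,None]
def snap(n,f):
    s=robot.sense();im=robot.get_image(n)[:,:,::-1].copy();cv2.imwrite(f"pics/{f}.png",im);return s,im
E
python3 - <<'E'
from h import *
C={"scene":[(365,227),(265,257),(330,330),(438,290)],"side":[(311,352),(393,270),(292,224),(178,290)]}
for n,box in (("scene",(310,225,380,280)),("side",(255,260,345,325))):
    X=unproj(n,C[n],4);print(n,X[:,:2].tolist(),np.linalg.norm(X-np.roll(X,1,0),axis=1))
    im=cv2.imread(f"pics/{n}0.png").astype(int);b,g,r=im[...,0],im[...,1],im[...,2]
    m=((b>r+50)&(b>g+30)).astype(np.uint8);k=np.zeros_like(m);x0,y0,x1,y1=box;k[y0:y1,x0:x1]=1;m*=k
    c=max(cv2.findContours(m,0,cv2.CHAIN_APPROX_NONE)[0],key=cv2.contourArea)[:,0]
    W=unproj(n,c,14)[:,:2].astype(np.float32);print(cv2.minAreaRect(W),cv2.minAreaRect(W)and cv2.boxPoints(cv2.minAreaRect(W)))
for n,(x0,x1,y0,y1) in {"scene":(250,450,215,340),"side":(165,405,210,360)}.items():
    im=cv2.imread(f"pics/{n}0.png")[y0:y1,x0:x1]
    cv2.imwrite(f"pics/{n}c.png",cv2.resize(cv2.convertScaleAbs(im,alpha=1.6,beta=20),(800,int(800*(y1-y0)/(x1-x0)))))
a=[cv2.imread(f"pics/{n}c.png") for n in("scene","side")]
cv2.imwrite("pics/both.png",cv2.resize(np.vstack(a),(600,600)))
E
```

```text
scene [[466.8765224708569, 172.39559860522428], [453.04541243990855, -83.09891454161584], [718.514967692754, -79.53815164320469], [734.75893281602, 160.32253194171534]] [268.154 255.869 265.493 240.41 ]
((544.3915405273438, 68.65516662597656), (59.775455474853516, 99.05221557617188), 79.63420867919922) [[490.296  48.167]
 [587.732  30.344]
 [598.487  89.144]
 [501.052 106.966]]
side [[463.98001319887777, 162.41362680706976], [442.39859320043934, -73.27387611853226], [678.4448179072631, -109.19461195867359], [726.7421095964048, 158.20218145846985]] [262.796 236.674 238.764 271.724]
((547.7662353515625, 70.63740539550781), (59.14176940917969, 91.90921783447266), 78.7784194946289) [[496.936  50.575]
 [587.088  32.689]
 [598.597  90.7  ]
 [508.445 108.586]]
```

View pics/sidec.png

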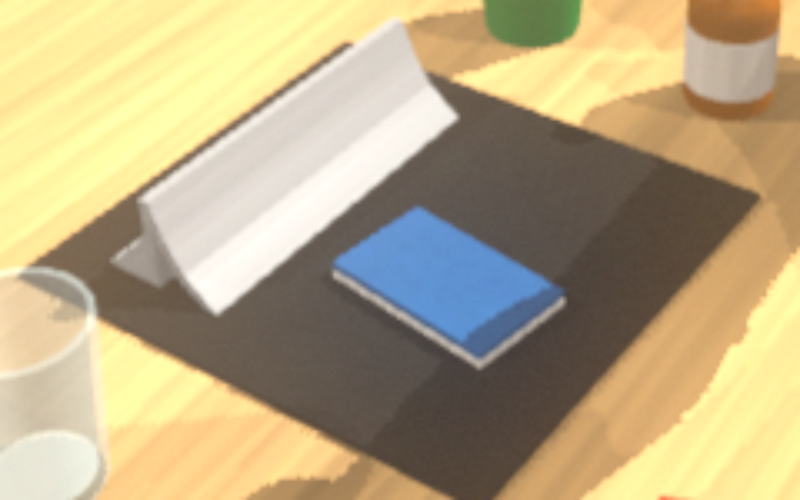

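Run:
```python
from h import *
s=lambda p:(np.array(p)/(800/240)+[165,210])
F=unproj("side",s([(217,315),(458,118)]),4);print("foot",F,np.linalg.norm(F[0]-F[1]),F.mean(0));d=F[0]-F[1];a=np.arctan2(-d[0],d[1]);print("yaw deg",np.degrees(a))
M=unproj("side",s([(485,500),(760,197),(348,42),(38,262)]),4);print("mat",M,np.linalg.norm(M-np.roll(M,1,0),axis=1),M.mean(0))
T=unproj("side",s([(145,203),(398,22)]),56);print("top",T,np.linalg.norm(T[0]-T[1]))
# predicted overlay on scene
for yaw in [a]:
    R=np.array([[np.cos(a),-np.sin(a),0],[np.sin(a),np.cos(a),0],[0,0,1]])
    O=F.mean(0)
    P=lambda L:(np.array(L)@R.T+O)
    L=[[(0,100,0),(0,-100,0),(37,-100,52),(37,100,52)],[(-175,130,0),(-175,-130,0),(105,-130,0),(105,130,0)]]
    im=cv2.imread("pics/scene0.png");im=cv2.resize(im,None,fx=4,fy=4,interpolation=2)
    for l in L: cv2.polylines(im,[np.int32(proj("scene",P(l))*4+2)],True,(0,255,255),1)
    c=im[215*4:340*4,250*4:450*4];cv2.imwrite("pics/ov.png",cv2.convertScaleAbs(c,alpha=1.5,beta=20))
```

```text
foot [[628.976 142.218   4.   ]
 [619.616 -56.357   4.   ]] 198.79525185604825 [624.296  42.93    4.   ]
yaw deg -2.698669619363449
mat [[456.639 175.491   4.   ]
 [443.462 -75.648   4.   ]
 [720.57  -90.482   4.   ]
 [731.657 156.897   4.   ]] [275.646 251.484 277.504 247.627] [588.082  41.565   4.   ]
top [[666.642 141.054  56.   ]
 [657.121 -55.581  56.   ]] 196.86462999122102
```

View pics/ov.png

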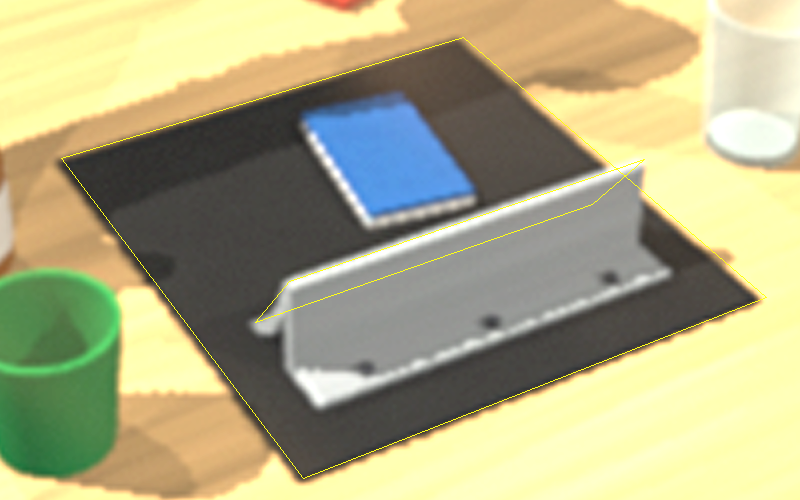

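Run:
```python
from h import *
print("scene: flask bot/top(z0) bottle cup tumbler red",unproj("scene",[(85,215),(68,158),(20,240),(240,283),(262,330),(438,252),(338,205)],0)[:,:2])
```

```text
scene: flask bot/top(z0) bottle cup tumbler red [[  27.379 -404.978]
 [-410.085 -402.281]
 [  65.272 -567.045]
 [ 504.021 -163.865]
 [ 651.507 -182.607]
 [ 632.126  253.45 ]
 [ 337.062  178.701]]
```

Emit:
move_arm --commands '[{"translation": [0,0,0],"twist": 0.148},{"translation": [0,0,0],"twist": 0.148}]' --hand 165 --squeeze 60

```text
time_s: 0.3
ee_pos: [153.7, -605.4, 247.8]
eef_rot: [[0.999, -0.053, -0.0], [-0.053, -0.999, 0.001], [-0.0, -0.001, -1.0]]
force: [-0.2, 1.0, -0.3]
finger_gap: 0.691
```

Emit:
move_arm --commands '[{"translation": [0.032,-0.03,0],"twist": 0},{"translation": [0.032,-0.03,0],"twist": 0},{"translation": [0.032,-0.03,0],"twist": 0},{"translation": [0.032,-0.03,0],"twist": 0},{"translation": [0.032,-0.03,0],"twist": 0}]'

```text
time_s: 0.8
ee_pos: [321.8, -462.0, 248.0]
eef_rot: [[0.999, -0.047, -0.0], [-0.047, -0.999, 0.001], [-0.0, -0.001, -1.0]]
force: [0.6, -0.6, -0.1]
finger_gap: 0.351
```

Emit:
move_arm --commands '[{"translation": [0.032,-0.03,0],"twist": 0},{"translation": [0.032,-0.03,0],"twist": 0},{"translation": [0.032,-0.03,0],"twist": 0},{"translation": [0.032,-0.03,0],"twist": 0}]'

```text
time_s: 1.2
ee_pos: [455.3, -348.2, 248.0]
eef_rot: [[0.999, -0.047, -0.001], [-0.047, -0.999, 0.0], [-0.001, -0.0, -1.0]]
force: [0.3, -0.4, -0.4]
finger_gap: 0.35
```

Emit:
move_arm --commands '[{"translation": [0,-0.047,0],"twist": 0},{"translation": [0,-0.047,0],"twist": 0},{"translation": [0,-0.047,0],"twist": 0},{"translation": [0,-0.047,0],"twist": 0},{"translation": [0,-0.047,0],"twist": 0}]'

```text
time_s: 1.7
ee_pos: [465.1, -113.1, 248.1]
eef_rot: [[0.999, -0.047, -0.0], [-0.047, -0.999, 0.0], [-0.0, -0.0, -1.0]]
force: [1.6, 0.9, -0.2]
finger_gap: 0.352
```

Emit:
move_arm --commands '[{"translation": [-0.003,-0.047,0],"twist": 0},{"translation": [-0.003,-0.047,0],"twist": 0},{"translation": [-0.003,-0.047,0],"twist": 0},{"translation": [-0.004,-0.047,0],"twist": 0},{"translation": [0,0,0],"twist": 0}]'

```text
time_s: 2.2
ee_pos: [460.8, 82.0, 248.2]
eef_rot: [[0.999, -0.034, 0.0], [-0.034, -0.999, 0.005], [0.0, -0.005, -1.0]]
force: [1.2, -0.4, -0.1]
finger_gap: 0.351
```

Run:
```python
from h import *
s,im=snap("wrist","w1");print(s["ee_pos"],s["eef_rot"][:,0],s["time_s"])
b,g,r=[im[...,i].astype(int) for i in range(3)]
m=((b>r+40)&(b>g+25)).astype(np.uint8)
c=max(cv2.findContours(m,0,cv2.CHAIN_APPROX_NONE)[0],key=cv2.contourArea)[:,0]
W=unproj("wrist",c,14,s)[:,:2].astype(np.float32);q=cv2.minAreaRect(W);print(q,cv2.boxPoints(q))
```

```text
[460.78   82.045 248.16 ] [ 0.999 -0.034  0.   ] 2.2
((543.9403076171875, 71.64778137207031), (60.42317199707031, 100.15705871582031), 79.2645263671875) [[489.111  51.293]
 [587.515  32.637]
 [598.77   92.002]
 [500.366 110.659]]
```

View pics/w1.png

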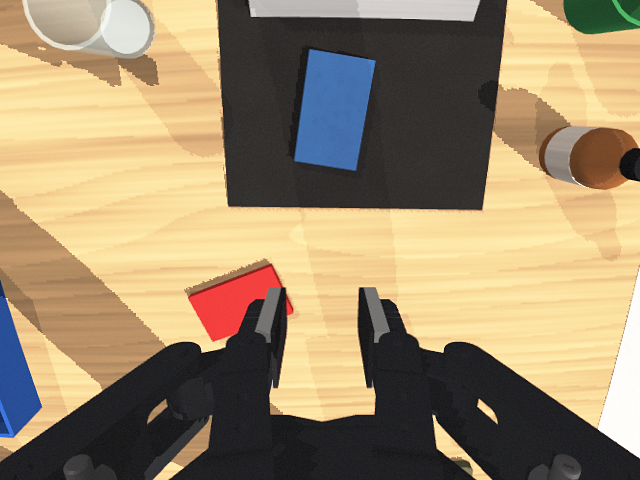

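Emit:
move_arm --commands '[{"translation": [0,0.005,0.05],"twist": 0},{"translation": [0,0,0.05],"twist": 0},{"translation": [0,0,0.05],"twist": 0},{"translation": [0,0,0.05],"twist": 0},{"translation": [0,0,0.01],"twist": 0}]'

```text
time_s: 2.75
ee_pos: [457.9, 66.4, 33.7]
eef_rot: [[0.999, -0.049, -0.01], [-0.049, -0.999, -0.003], [-0.009, 0.003, -1.0]]
force: [-0.7, 0.0, 0.4]
finger_gap: 0.35
```

Emit:
move_arm --commands '[{"translation": [0,0,0],"twist": 0},{"translation": [0,0,0],"twist": 0}]'

```text
time_s: 2.95
ee_pos: [462.2, 67.9, 40.4]
eef_rot: [[0.999, -0.048, 0.003], [-0.048, -0.999, 0.0], [0.003, -0.0, -1.0]]
force: [0.2, 0.4, -0.0]
finger_gap: 0.355
```

Emit:
move_arm --commands '[{"translation": [0,0,0.005],"twist": 0},{"translation": [0,0,0.005],"twist": 0},{"translation": [0,0,0.003],"twist": 0},{"translation": [0,0,0],"twist": 0}]'

```text
time_s: 3.35
ee_pos: [461.5, 68.6, 25.9]
eef_rot: [[0.999, -0.047, 0.0], [-0.047, -0.999, 0.0], [0.0, -0.0, -1.0]]
force: [-0.2, -0.3, -0.5]
finger_gap: 0.351
```

Emit:
move_arm --commands '[{"translation": [0,-0.009,0.002],"twist": 0},{"translation": [0,0,0.001],"twist": 0},{"translation": [0,0,0.001],"twist": 0},{"translation": [0,0,0.0],"twist": 0}]'

```text
time_s: 3.75
ee_pos: [462.1, 77.6, 21.9]
eef_rot: [[0.999, -0.047, -0.001], [-0.047, -0.999, -0.0], [-0.001, 0.0, -1.0]]
force: [0.5, -0.1, 0.2]
finger_gap: 0.354
```

Emit:
move_arm --commands '[{"translation": [0,0,0.001],"twist": 0},{"translation": [0,0,0.0],"twist": 0}]'

```text
time_s: 3.95
ee_pos: [462.4, 77.4, 21.1]
eef_rot: [[0.999, -0.047, -0.002], [-0.047, -0.999, -0.0], [-0.002, 0.001, -1.0]]
force: [0.3, -0.3, -0.2]
finger_gap: 0.353
```

Emit:
move_arm --commands '[{"translation": [0,0,0.001],"twist": 0},{"translation": [0,0,0.0],"twist": 0}]'

```text
time_s: 4.15
ee_pos: [462.5, 77.5, 20.6]
eef_rot: [[0.999, -0.047, -0.002], [-0.047, -0.999, -0.001], [-0.002, 0.001, -1.0]]
force: [-0.6, 0.7, 4.9]
finger_gap: 0.351
```

Emit:
move_arm --commands '[{"translation": [0,0,-0.0025],"twist": 0},{"translation": [0.006,0,0],"twist": 0},{"translation": [0.006,0,0],"twist": 0},{"translation": [0.006,0,0],"twist": 0},{"translation": [0.006,0,0],"twist": 0}]'

```text
time_s: 4.65
ee_pos: [487.0, 76.4, 22.7]
eef_rot: [[0.999, -0.047, -0.003], [-0.047, -0.999, -0.001], [-0.003, 0.001, -1.0]]
force: [-0.6, -0.8, 0.6]
finger_gap: 0.355
```

Emit:
move_arm --commands '[{"translation": [0.006,0,0],"twist": 0},{"translation": [0.006,0,0],"twist": 0},{"translation": [0.006,0,0],"twist": 0},{"translation": [0.006,0,0],"twist": 0},{"translation": [0.002,0,0],"twist": 0}]'

```text
time_s: 5.15
ee_pos: [513.7, 75.4, 22.8]
eef_rot: [[0.999, -0.047, -0.001], [-0.047, -0.999, -0.0], [-0.001, 0.0, -1.0]]
force: [-1.1, -0.2, 0.4]
finger_gap: 0.354
```

```bash
cat > t.py <<'E'
from h import *
import sys
def tile(tag,n,z=14,box=None):
    s,im=snap(n,tag);b,g,r=[im[...,i].astype(int) for i in range(3)]
    m=((b>r+40)&(b>g+25)).astype(np.uint8)
    if box: k=np.zeros_like(m);x0,y0,x1,y1=box;k[y0:y1,x0:x1]=1;m*=k
    c=max(cv2.findContours(m,0,cv2.CHAIN_APPROX_NONE)[0],key=cv2.contourArea)[:,0]
    W=unproj(n,c,z,s)[:,:2].astype(np.float32);print(s["time_s"],s["ee_pos"],cv2.minAreaRect(W),cv2.boxPoints(cv2.minAreaRect(W)))
    return s,im
E
python3 - <<'E'
from t import *
tile("s2","scene",box=(300,220,420,300))
s,im=snap("wrist","w2")
E
```

```text
5.15 [513.678  75.385  22.8  ] ((568.7222290039062, 75.05621337890625), (61.36542510986328, 90.42538452148438), 85.85444641113281) [[521.41   47.722]
 [611.599  41.185]
 [616.035 102.39 ]
 [525.846 108.927]]
```

View pics/w2.png

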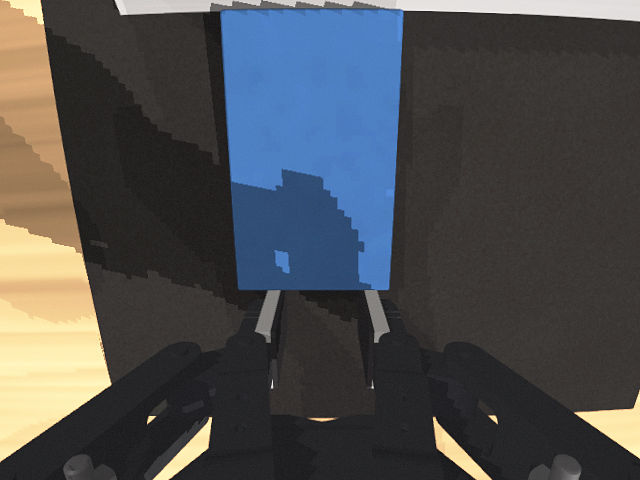

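Emit:
move_arm --commands '[{"translation": [0.005,0,0],"twist": 0},{"translation": [0.005,0,0],"twist": 0},{"translation": [0.005,0,0],"twist": 0},{"translation": [0.005,0,0],"twist": 0}]'

```text
time_s: 5.65
ee_pos: [532.9, 74.3, 22.7]
eef_rot: [[0.999, -0.047, -0.002], [-0.047, -0.999, -0.0], [-0.002, 0.001, -1.0]]
force: [-1.7, -0.4, -0.4]
finger_gap: 0.357
```

Emit:
move_arm --commands '[{"translation": [0.005,0,0],"twist": 0},{"translation": [0.005,0,0],"twist": 0},{"translation": [0.005,0,0],"twist": 0},{"translation": [0.005,0,0],"twist": 0}]'

```text
time_s: 6.05
ee_pos: [552.7, 73.3, 22.6]
eef_rot: [[0.999, -0.047, -0.003], [-0.047, -0.999, -0.001], [-0.003, 0.001, -1.0]]
force: [-0.9, 0.2, -0.8]
finger_gap: 0.352
```

Run:
```python
from h import *
s,im=snap("side","sd3")
cv2.imwrite("pics/sd3c.png",cv2.resize(im[130:360,165:405],None,fx=2.5,fy=2.5))
```

```text
(no output)
```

View pics/sd3c.png

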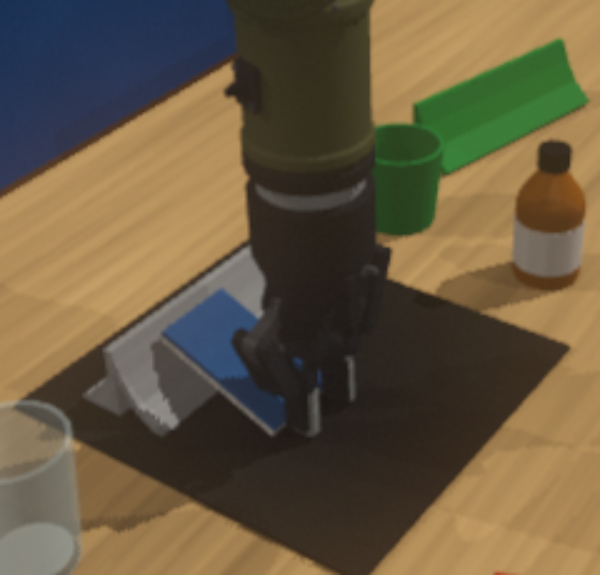

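Emit:
move_arm --commands '[{"translation": [0.005,0,0],"twist": 0},{"translation": [0.005,0,0],"twist": 0},{"translation": [0.005,0,0],"twist": 0},{"translation": [0.005,0,0],"twist": 0},{"translation": [0.005,0,0],"twist": 0}]'

```text
time_s: 6.6
ee_pos: [578.3, 72.3, 22.8]
eef_rot: [[0.999, -0.047, -0.001], [-0.047, -0.999, -0.0], [-0.001, 0.0, -1.0]]
force: [-0.7, -0.3, -0.3]
finger_gap: 0.353
```

Emit:
move_arm --commands '[{"translation": [0.005,0,0],"twist": 0},{"translation": [0.005,0,0],"twist": 0},{"translation": [0.004,0,0],"twist": 0},{"translation": [0.004,0,0],"twist": 0},{"translation": [0.003,0,0],"twist": 0}]'

```text
time_s: 7.1
ee_pos: [598.8, 71.3, 22.6]
eef_rot: [[0.999, -0.047, -0.002], [-0.047, -0.999, -0.0], [-0.002, 0.001, -1.0]]
force: [-0.9, -0.5, 0.0]
finger_gap: 0.352
```

Run:
```python
from h import *
s,im=snap("side","sd4");_,i2=snap("scene","sc4")
a=cv2.resize(im[170:330,200:350],(400,427));b=cv2.resize(i2[200:330,290:430],(400,371))
cv2.imwrite("pics/c4.png",np.hstack([a[:371],b]))
```

```text
(no output)
```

View pics/c4.png

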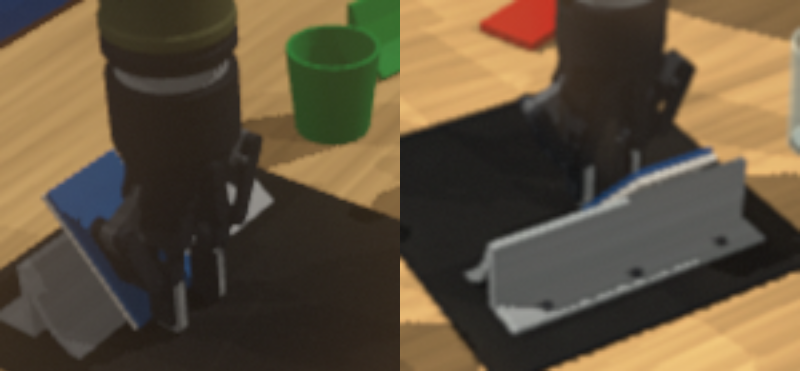

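Emit:
move_arm --commands '[{"translation": [0.002,0,0],"twist": 0},{"translation": [0.002,0,0],"twist": 0},{"translation": [0,0,0],"twist": 0}]'

```text
time_s: 7.5
ee_pos: [602.7, 71.0, 22.6]
eef_rot: [[0.999, -0.047, -0.002], [-0.047, -0.999, -0.0], [-0.002, 0.0, -1.0]]
force: [-0.8, -0.6, -0.1]
finger_gap: 0.353
```

Emit:
move_arm --commands '[{"translation": [0.002,0,0],"twist": 0},{"translation": [0,0,0],"twist": 0}]'

```text
time_s: 7.7
ee_pos: [604.7, 70.9, 22.6]
eef_rot: [[0.999, -0.047, -0.002], [-0.047, -0.999, -0.0], [-0.002, 0.001, -1.0]]
force: [-1.3, 0.4, -1.0]
finger_gap: 0.35
```

Emit:
move_arm --commands '[{"translation": [0.001,0,0],"twist": 0},{"translation": [0,0,0],"twist": 0}]'

```text
time_s: 7.9
ee_pos: [605.6, 70.9, 22.6]
eef_rot: [[0.999, -0.047, -0.002], [-0.047, -0.999, -0.0], [-0.002, 0.0, -1.0]]
force: [-0.9, 0.9, -0.3]
finger_gap: 0.353
```

Emit:
move_arm --commands '[{"translation": [0.001,0,0],"twist": 0},{"translation": [0,0,0],"twist": 0}]'

```text
time_s: 8.1
ee_pos: [606.6, 70.9, 22.6]
eef_rot: [[0.999, -0.047, -0.002], [-0.047, -0.999, -0.0], [-0.002, 0.001, -1.0]]
force: [-1.8, -0.6, 0.4]
finger_gap: 0.35
```

Run:
```python
from h import *
s,im=snap("side","sd5");w,i2=snap("wrist","w5")
# predict tile corners at lean with lower edge at foot
O=np.array([624.3,42.9,4]);a=np.radians(-2.7);R=cv2.Rodrigues(np.array([0,0,a]))[0]
ys=27;t=np.arctan2(52,37);c,sn=np.cos(t),np.sin(t)
f=lambda u,y,h:(u*c-h*sn,y,u*sn+h*c)
L=np.array([f(0,ys-30,10),f(0,ys+30,10),f(100,ys+30,10),f(100,ys-30,10)])@R.T+O
big=cv2.resize(im,None,fx=3,fy=3);cv2.polylines(big,[np.int32(proj("side",L)*3+1)],True,(0,255,255),1)
i3=i2.copy();cv2.polylines(i3,[np.int32(proj("wrist",L,w))],True,(0,255,255),1)
cv2.imwrite("pics/c5.png",np.hstack([big[170*3:330*3,200*3:333*3],i3[:480,120:520]]))
```

```text
(no output)
```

View pics/c5.png

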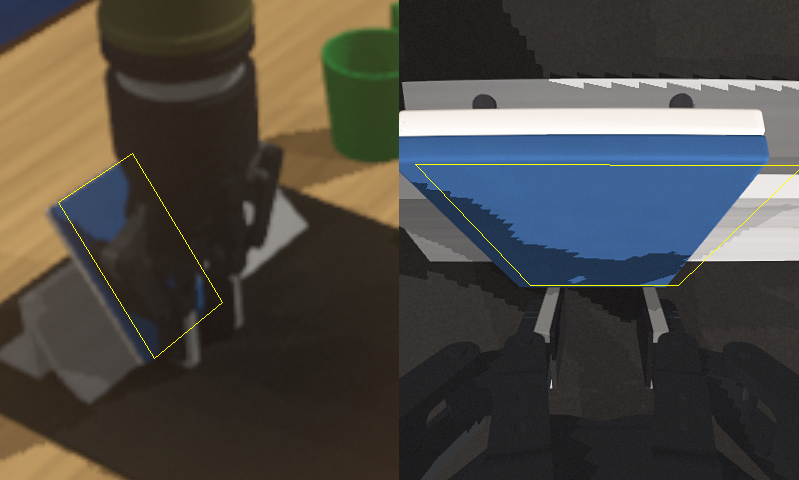

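Emit:
move_arm --commands '[{"translation": [0.001,0,0],"twist": 0},{"translation": [0,0,0],"twist": 0}]'

```text
time_s: 8.4
ee_pos: [607.6, 70.8, 22.6]
eef_rot: [[0.999, -0.047, -0.002], [-0.047, -0.999, -0.0], [-0.002, 0.0, -1.0]]
force: [-0.9, 0.2, -0.2]
finger_gap: 0.355
```

Emit:
move_arm --commands '[{"translation": [0.001,0,0],"twist": 0},{"translation": [0,0,0],"twist": 0}]'

```text
time_s: 8.6
ee_pos: [607.8, 70.8, 22.5]
eef_rot: [[0.999, -0.047, -0.004], [-0.047, -0.999, -0.0], [-0.003, 0.001, -1.0]]
force: [-2.7, 0.6, 1.5]
finger_gap: 0.356
```

```bash
cat > ov.py <<'E'
from h import *
O=np.array([624.3,42.9,4]);R=cv2.Rodrigues(np.array([0,0,np.radians(-2.7)]))[0]
from scipy.optimize import least_squares
def pts(x0,ys,t,yaw):
    c,s=np.cos(t),np.sin(t);f=lambda u,y,h:(u*c-h*s,y,u*s+h*c)
    L=np.array([f(0,-30,10),f(0,30,10),f(100,30,10),f(100,-30,10)])
    return (L@cv2.Rodrigues(np.array([0,0,yaw]))[0].T+[x0,ys,0])@R.T+O
E
python3 - <<'E'
from ov import *
w,im=snap("wrist","w6")
b,g,r=[im[...,i].astype(int) for i in range(3)]
m=((b>r+25)&(b>g+12)).astype(np.uint8)
m=cv2.morphologyEx(m,cv2.MORPH_CLOSE,np.ones((7,7)));m=cv2.morphologyEx(m,cv2.MORPH_OPEN,np.ones((7,7)))
c=max(cv2.findContours(m,0,cv2.CHAIN_APPROX_NONE)[0],key=cv2.contourArea)
h=cv2.approxPolyDP(cv2.convexHull(c),6,True)[:,0];print(h.tolist())
E
```

```text
[[491, 160], [487, 175], [386, 287], [240, 286], [108, 170], [113, 146], [486, 145]]
```

Run:
```python
from ov import *
s=robot.sense()
obs=np.array([(386,287),(240,286),(110,158),(489,158)],float) 
f=lambda p:(proj("wrist",pts(*p),s)-obs).ravel()
for o in (158,148,170):
    obs[2:,1]=o;q=least_squares(f,[0,27,.95,0]);print(q.x[:2],np.degrees(q.x[2:]),q.fun)
```

```text
[ 0.167 32.137] [53.117 -0.081] [ 0.525  1.096 -0.848  1.816 -1.689 -0.243  1.77  -0.272]
[ 0.471 32.153] [52.338 -0.084] [ 0.581  0.349 -1.008  1.064 -0.722 -0.078  0.872 -0.167]
[-0.159 32.119] [54.059 -0.077] [ 0.463  1.899 -0.661  2.63  -2.802 -0.404  2.805 -0.367]
```

Emit:
move_arm --commands '[{"translation": [-0.002,0,0],"twist": 0},{"translation": [-0.005,0,0],"twist": 0},{"translation": [-0.01,0,0],"twist": 0},{"translation": [-0.02,0,0],"twist": 0},{"translation": [-0.02,0,0],"twist": 0}]'

```text
time_s: 9.15
ee_pos: [551.8, 73.5, 23.0]
eef_rot: [[0.999, -0.048, 0.0], [-0.048, -0.999, 0.0], [0.0, -0.0, -1.0]]
force: [-0.2, -0.4, -0.5]
finger_gap: 0.352
```

Emit:
move_arm --commands '[{"translation": [0,0,-0.02],"twist": 0},{"translation": [0,0,-0.04],"twist": 0},{"translation": [0,0,-0.04],"twist": 0},{"translation": [0,0,-0.04],"twist": 0},{"translation": [0,0,-0.03],"twist": 0}]'

```text
time_s: 9.65
ee_pos: [552.9, 73.6, 195.5]
eef_rot: [[0.999, -0.047, 0.002], [-0.047, -0.999, 0.0], [0.002, -0.0, -1.0]]
force: [1.6, 0.7, 0.4]
finger_gap: 0.355
```

Emit:
move_arm --commands '[{"translation": [0,0,0],"twist": 0},{"translation": [0,0,0],"twist": 0}]'

```text
time_s: 9.85
ee_pos: [552.3, 73.6, 193.4]
eef_rot: [[0.999, -0.047, 0.0], [-0.047, -0.999, -0.0], [0.0, 0.0, -1.0]]
force: [0.2, 0.3, -0.3]
finger_gap: 0.357
```

Run:
```python
from h import *
s,im=snap("side","sd7");_,i2=snap("scene","sc7")
a=cv2.resize(im[150:330,200:350],(400,480));b=cv2.resize(i2[180:348,290:430],(400,480))
cv2.imwrite("pics/c7.png",np.hstack([a,b]))
```

```text
(no output)
```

View pics/c7.png

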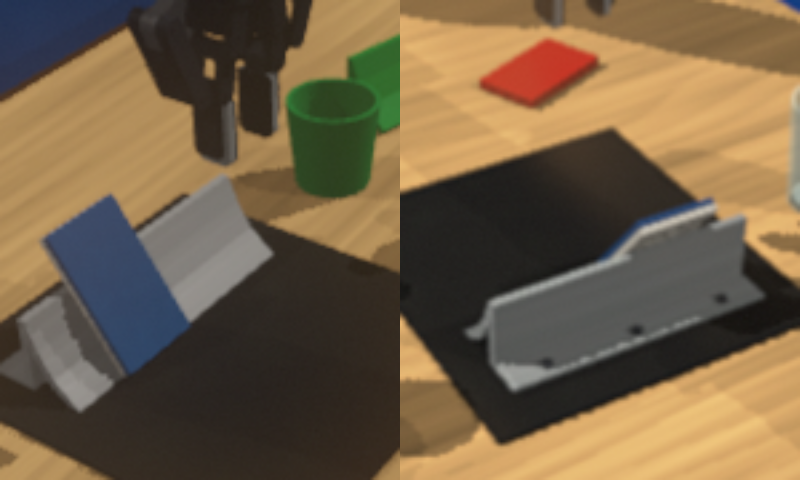

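Emit:
move_arm --commands '[{"translation": [0.045,-0.005,0],"twist": 0},{"translation": [0.045,0,0],"twist": 0},{"translation": [0.045,0,0],"twist": 0},{"translation": [0.045,0,0],"twist": 0},{"translation": [0,0,0],"twist": 0}]'

```text
time_s: 10.45
ee_pos: [736.5, 68.8, 189.2]
eef_rot: [[0.999, -0.049, 0.001], [-0.049, -0.999, -0.001], [0.001, 0.001, -1.0]]
force: [0.8, -0.3, 0.3]
finger_gap: 0.356
```

Emit:
move_arm --commands '[{"translation": [0,0,0.03],"twist": 0},{"translation": [0,0,0.03],"twist": 0},{"translation": [0,0,0.03],"twist": 0},{"translation": [0,0,0.02],"twist": 0},{"translation": [0,0,0],"twist": 0}]'

```text
time_s: 10.95
ee_pos: [727.2, 69.7, 76.7]
eef_rot: [[0.999, -0.047, -0.013], [-0.047, -0.999, -0.002], [-0.013, 0.002, -1.0]]
force: [-0.6, -0.7, 0.1]
finger_gap: 0.349
```

Emit:
move_arm --commands '[{"translation": [-0.01,0,0],"twist": 0},{"translation": [-0.005,0,0],"twist": 0},{"translation": [0,0,0],"twist": 0}]'

```text
time_s: 11.25
ee_pos: [716.2, 71.0, 83.0]
eef_rot: [[0.999, -0.047, -0.002], [-0.047, -0.999, -0.0], [-0.002, 0.0, -1.0]]
force: [0.6, -1.0, -0.5]
finger_gap: 0.353
```

Emit:
move_arm --commands '[{"translation": [-0.006,0,0],"twist": 0},{"translation": [-0.006,0,0],"twist": 0},{"translation": [-0.006,0,0],"twist": 0},{"translation": [-0.006,0,0],"twist": 0},{"translation": [-0.006,0,0],"twist": 0}]'

```text
time_s: 11.75
ee_pos: [686.5, 72.2, 82.6]
eef_rot: [[0.999, -0.047, -0.001], [-0.047, -0.999, -0.0], [-0.001, 0.0, -1.0]]
force: [0.1, -0.7, -0.0]
finger_gap: 0.356
```

Emit:
move_arm --commands '[{"translation": [-0.006,0,0],"twist": 0},{"translation": [-0.006,0,0],"twist": 0},{"translation": [-0.006,0,0],"twist": 0},{"translation": [-0.006,0,0],"twist": 0},{"translation": [0,0,0],"twist": 0}]'

```text
time_s: 12.25
ee_pos: [661.6, 73.4, 82.3]
eef_rot: [[0.999, -0.047, -0.004], [-0.047, -0.999, -0.0], [-0.004, 0.001, -1.0]]
force: [-0.1, 0.3, -0.7]
finger_gap: 0.354
```

Run:
```python
from h import *
s,im=snap("side","sd8");_,i2=snap("scene","sc8")
a=cv2.resize(im[150:330,200:350],(400,480));b=cv2.resize(i2[180:348,290:430],(400,480))
cv2.imwrite("pics/c8.png",np.hstack([a,b]))
```

```text
(no output)
```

View pics/c8.png

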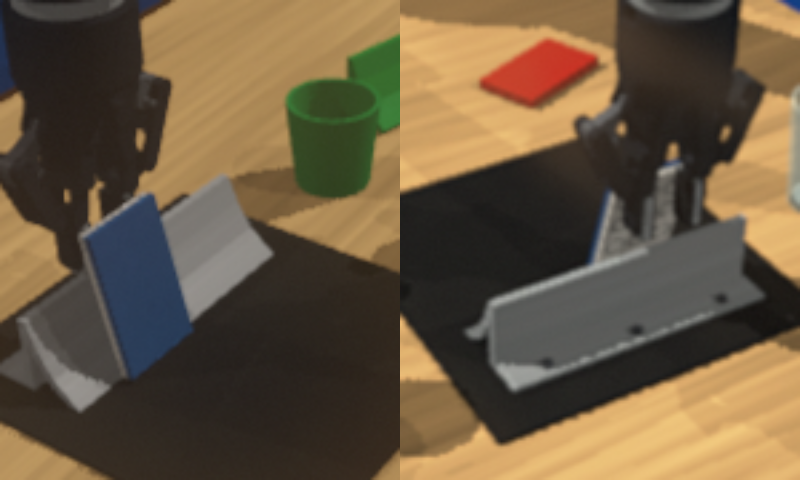

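Emit:
move_arm --commands '[{"translation": [-0.006,0,0],"twist": 0},{"translation": [-0.006,0,0],"twist": 0},{"translation": [-0.005,0,0],"twist": 0},{"translation": [-0.004,0,0],"twist": 0},{"translation": [-0.004,0,0],"twist": 0}]'

```text
time_s: 12.85
ee_pos: [637.4, 74.5, 82.5]
eef_rot: [[0.999, -0.047, -0.002], [-0.047, -0.999, -0.0], [-0.002, 0.001, -1.0]]
force: [-0.6, -0.7, 0.5]
finger_gap: 0.348
```

Emit:
move_arm --commands '[{"translation": [-0.004,0,0],"twist": 0},{"translation": [-0.004,0,0],"twist": 0},{"translation": [-0.004,0,0],"twist": 0},{"translation": [0,0,0],"twist": 0},{"translation": [0,0,0],"twist": 0}]'

```text
time_s: 13.35
ee_pos: [625.9, 75.0, 82.6]
eef_rot: [[0.999, -0.047, -0.002], [-0.047, -0.999, -0.0], [-0.002, 0.0, -1.0]]
force: [0.2, 0.5, -0.7]
finger_gap: 0.354
```

Run:
```python
from h import *
s,im=snap("side","sd9");_,i2=snap("scene","sc9")
a=cv2.resize(im[150:330,200:350],(400,480));b=cv2.resize(i2[180:348,290:430],(400,480))
cv2.imwrite("pics/c9.png",np.hstack([a,b]))
```

```text
(no output)
```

View pics/c9.png

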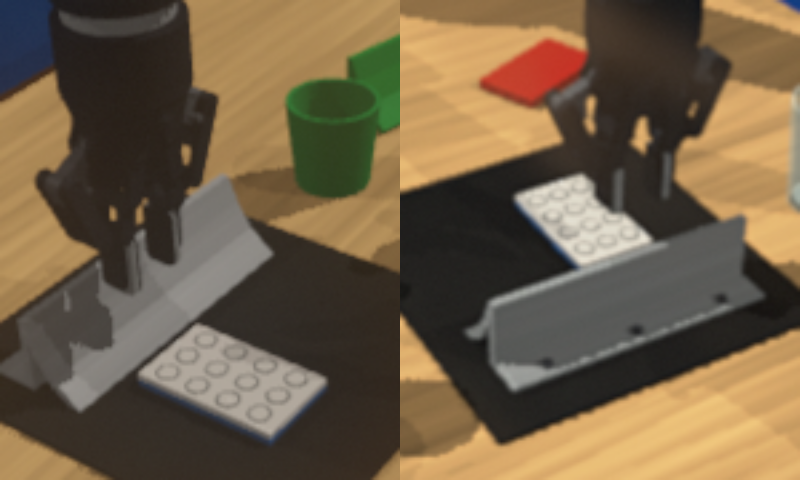

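Emit:
move_arm --commands '[{"translation": [0,0,-0.03],"twist": 0},{"translation": [0,0,-0.04],"twist": 0},{"translation": [0,0,-0.04],"twist": 0},{"translation": [0,0,-0.03],"twist": 0},{"translation": [0,0,0],"twist": 0}]'

```text
time_s: 13.95
ee_pos: [629.4, 75.4, 227.5]
eef_rot: [[0.999, -0.048, 0.008], [-0.048, -0.999, 0.001], [0.008, -0.002, -1.0]]
force: [0.2, -0.1, 0.9]
finger_gap: 0.35
```

Emit:
move_arm --commands '[{"translation": [0,0,0],"twist": 0},{"translation": [0,0,0],"twist": 0},{"translation": [0,0,0],"twist": 0}]'

```text
time_s: 14.25
ee_pos: [625.2, 74.9, 221.0]
eef_rot: [[0.999, -0.047, -0.005], [-0.047, -0.999, -0.001], [-0.005, 0.001, -1.0]]
force: [0.7, -0.3, -0.8]
finger_gap: 0.355
```

Run:
```python
from h import *
s,im=snap("side","sd10")
m=(im.min(2)>95).astype(np.uint8);k=np.zeros_like(m)
q=np.int32([[255,273],[275,268],[330,290],[330,320],[305,325],[245,298]]) # region around the tile
cv2.fillPoly(k,[q],1);m*=k;m=cv2.morphologyEx(m,cv2.MORPH_CLOSE,np.ones((5,5)))
c=max(cv2.findContours(m,0,cv2.CHAIN_APPROX_NONE)[0],key=cv2.contourArea)[:,0]
W=unproj("side",c,14)[:,:2].astype(np.float32);r=cv2.minAreaRect(W);print(r,cv2.boxPoints(r))
a=cv2.imread("pics/side0.png")
for n,(x,y,X,Y) in dict(tumbler=(140,290,200,365),bottle=(368,185,402,245),cup=(305,180,345,223)).items():
    print(n,np.abs(a[y:Y,x:X].astype(int)-im[y:Y,x:X]).mean())
```

```text
((573.9160766601562, 77.00729370117188), (63.09807586669922, 125.69022369384766), 86.16316986083984) [[509.101  49.734]
 [634.509  41.324]
 [638.731 104.28 ]
 [513.323 112.691]]
tumbler 5.162222222222222
bottle 6.264869281045752
cup 2.5511627906976746
```

Run:
```python
from h import *
X=unproj("side",np.array([(140,380),(198,325),(327,382),(273,432)])/2.667+[200,150],14);print(X,np.linalg.norm(X-np.roll(X,1,0),axis=1))
a=cv2.imread("pics/side0.png",0).astype(np.float32);b=cv2.imread("pics/sd10.png",0).astype(np.float32)
for n,(x,y,X,Y) in dict(tumbler=(135,285,205,370),bottle=(360,180,410,250),cup=(298,172,350,228)).items():
    print(n,cv2.phaseCorrelate(cv2.Laplacian(a[y:Y,x:X],5),cv2.Laplacian(b[y:Y,x:X],5)))
print(cv2.absdiff(cv2.imread("pics/sd9.png")[270:325,250:330],cv2.imread("pics/sd10.png")[270:325,250:330]).mean())
```

```text
[[608.373 109.403  14.   ]
 [609.824  47.041  14.   ]
 [509.899  53.257  14.   ]
 [513.879 107.278  14.   ]] [ 94.519  62.379 100.118  54.168]
tumbler ((-0.0378898198317259, 0.08194808029779921), 0.9117367554593969)
bottle ((-0.00907381415074937, -0.04734013351903599), 0.8023524941338434)
cup ((0.021007904372048358, 0.025658303019813644), 0.9733408105226211)
2.8821212121212123
```

Tile lies flat, about 100 x 60 mm at a height of 14 mm and some 15 mm clear of the foot line. The neighbours have not moved.

```bash
python3 -c "
from plant import robot
print(robot.finish_job())"
```

```text
the job is handed in; nothing more can be done
None
```

The tile is turned over and lies flat on the mat, white side with the wells upwards, and I handed the job in at about 14.4 s of the 51 s allowed.

- **Push and lean:** I pushed the tile square against the stop with two spread fingertips. It rode up and stayed leaning at about 53° with its lower edge on the foot line.
- **Turning over:** From behind the stop I pushed the raised end back towards the robot until the tile fell over. I then lifted the gripper clear.

**Last checks**
- **Tile:** The corners I read by eye off the side view measure about 95–100 x 54–62 mm at a height of 14 mm. That fits a flat tile, about 15 mm clear of the stop. An automatic outline check failed: its mask took in part of the stop and gave 126 x 63 mm. I relied on the picture and the corners instead.
- **Tumbler, bottle and cup:** They shifted by less than 0.1 pixel in the side view, so they were not disturbed.
- **Forces:** The force at the wrist, read at the end of each move, was about 5 N at most.

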